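# Turn a coated test tile face down into the reader

## Task

The coated test tile lies green side up and has to go green side down into the surface reader. Let go of it, level and green side up, close above the reader's ramp edge, so that it tips over the edge on its own, turns over and comes to lie flat on the sloping bed below; then push the orange cover along its rails until it is fully shut over the tile. Keep the tile off the table top and leave the flask, the pale tip box and the sky-blue rack where they stand.

Things in the scene. Friction and masses are not known exactly. Their poses are not given: they have to be found in the camera images.
- tile: White ceramic test tile, 100 x 60 x 8 mm, 80 to 160 g, one face coated green. Origin at its centre; x along the 100 mm side, y along the 60 mm side, z out of the green face (up at the start). It lies on the blue rest and overhangs it by 12 mm on both long sides. Hold it level: centre 5 to 30 mm past the ramp edge, underside at most 20 mm above it, long side across it.
- rest: Blue plastic rest fixed to the table, 24 mm high, top 84 x 36 mm (x by y), with a 60 x 60 mm foot 4 mm high. Origin at the centre of its underside, z up. The tile lies on it, its long side along the rest's x.
- reader: Grey base of the reader, fixed; 10 mm high, from x = -83 to +133 and y = -73 to +163 mm. Origin on the table top right below the middle of the ramp edge; z up; x level, square to the ramp edge, from the loading ramp over the edge towards the bed; y along the edge, towards the side where the open cover is parked.
- ramp_edge (a point): Middle of the top of the ramp edge, a slippery steel bar (46 mm long, along the reader's y) 165 mm above the table. A ramp and column as narrow as it lie on its -x side only; fingers on the tile's long sides pass beside them. A tile let go here tips leading end down, slides back under the edge and falls over. Its centre more than 38 mm past the edge, it does not turn; short of it, it slides back.
- bed: Sloping bed, slippery, rising at 32 degrees towards the reader's +x. Origin on its surface in the black window, 28 mm past the ramp edge, 62 mm above the table; x up the slope, y as the reader's, z out of the bed. Free from x = -64 to +84 mm between 12 mm rails; a 45 mm stop wall at the lower end, a 10 mm wall at y = -53 mm. A turned tile rests on the stop wall, centre near (-14, 0, 4) mm.
- cover_tab (a point): Middle of the top of the black tab on the orange cover, the part to push. The tab is 28 mm along the bed's x and 14 mm along its y (pushed face 7 mm from this point), and stands 32 mm proud of the cover along the bed's z. The point lies 75 mm up the slope from the bed's origin, 48.5 mm out from the bed's surface.
- cover (a joint): Orange cover, 100 mm wide in y, sliding on rails 12 mm above the bed. 0 = open, parked beside the window at +y; grows (m) as it is pushed towards the bed's -y; 0.100 = fully shut at its stop, over the window. It needs about 2 N and stays where it is left. It starts between 0 and 0.015.
- flask: Loose conical glass flask, 79 mm wide, 137 mm high; bystander. Origin at the centre of its underside.
- tip_box: Loose pale tip box, 85 x 117 x 53 mm; bystander. Origin at the centre of its underside.
- rack: Loose sky-blue tube rack, 72 x 172 x 27 mm; bystander. Origin at the centre of its underside.
Not all that is in view belongs to the job. There is more than one size of the tile; the one meant has the size given above.

How it is judged:
By the outcome, as a careful person would: the job done as asked, in the order asked, and still so for the second after the job is handed in, with the robot touching nothing.
It also fails if it takes over 58 s, if anything falls off the work surface, if the arm or the gripper's body presses on something with over 40 N, if the wrist force passes 120 N, or if a joint passes its speed limit or range.

## Robot

A 7-joint arm with a two-finger parallel gripper is mounted at the origin on a cart in front of the work surface, level with it; the furniture and walls round the work are solid. World frame = base frame: x ahead of the robot, y to its left, z up, the work surface at z = 0. Lengths are in m, angles in degrees, forces in N, time in s.
With the tool pointing down it reaches from about 0.425 to 0.95 m from the base axis. Payload 4.7 kg.
Tool frame: the origin (TCP) lies midway between the tips of the shut fingers; the grasp point (between the pads) lies ctrl.grip_depth behind it (ctrl.grip_depth is the distance from the TCP to the grasp point, in m); z points along the fingers, y is the line along which they close (so a half turn about z gives the same grasp; the last joint's range is limited). The gripper opens to 87 mm and grips with 3 to 60 N. Pads are 19 mm wide; open, the fingers measure 117 mm over their backs; the gripper's body (75 mm by 190 mm) begins 51 mm behind the grasp point.
Start: joints at [63.146, 26.849, -2.785, 87.806, 1.381, 65.374, -4.715], TCP at [0.287, -0.611, 0.223] pointing down, gripper open.
Joint ranges: [-148.3, 148.3], [-19.14, 114.17], [-79.39, 73.82], [5.75, 140.21], [-59.74, 239.74], [12.07, 113.84], [-152.46, 152.46]. Speed limits (degrees/s): [147.25, 147.25, 180, 180, 180, 180, 180].

## Interface

Orientations are given as a 3x3 rotation matrix whose columns are the frame's x, y, z axes.
In Python, from rig import monitor, vision, ctrl gives the robot as it stands.
- The arm moves only by the shell command python3 -m handwheel 'ROWS' [FORCE]. ROWS is text: rows parted by semicolons, each of 7 numbers parted by spaces: the gripper's target within -1 to 1 (fully open at 1, half-way at 0, shut at -1), then the shift along the tool's x, y, z in m, then the turn, a rotation vector about the tool's x, y, z in degrees. In form: jaw x y z ax ay az; .... A call has 1 to 10 rows; each row is the pose to reach, as a shift and turn from the pose commanded when the call began, along the tool's axes at that moment; what a row does not reach only later rows make up. A row lasts 1/8 s, in which the tool goes at most 62.5 mm and 10.7 degrees, less where a joint would pass 70% of its speed; a pose out of reach is approached as far as the arm can. A call with a gripper value outside its range is refused whole. The fingers move at their own pace and stop on an object; FORCE is the grip in N (left out, the last holds). Time passes only in rows, so rows that repeat a pose let the fingers close. It gives the time, the measured TCP pose, the force, the opening and the grip force at its end, in the units of the state.
- monitor.get_obs(): the state, without advancing time (a new reading comes with each control period).
- vision.capture(name): name is "scene" or "top" or "wrist"; returns a dict with "img" (400x640x3 uint8, red, green, blue), "camera_matrix" (3x3 intrinsics, pixels), "k1" (the pictures are not rectified: a ray, as slopes to the right and down, at radius r is drawn at 1 + k1 r^2 times it, then the intrinsics apply), "R" (3x3) and "t" (3): a world point X has camera coordinates R X + t. Camera axes: x right, y down, z forward; pixel columns grow to the right and rows downward; lengths in m; the calibration is good to about 2 mm. A picture is of the moment at which its call begins. There is no depth.
- ctrl.finish_job(): hands the job in; it is judged then, once.
The state is a dict: "time_s": time; "q": joint angles; "joint_velocities": joint speeds; "joint_efforts": joint torques, N m; "eef_pos": TCP position; "ee_rot": TCP orientation; "force": force on the tool from outside, world axes, zero at the start; "moment": the same for the moment, N m; "grip_width": finger opening in m; "grasp_force": force on a finger pad.
Only numpy, scipy, OpenCV 4.12 (cv2) and the standard library are available. Lean on these libraries where they do the work, as an engineer would, in place of code of your own. Each camera call takes 0.05 s, during which the arm holds its last target. There are 200 camera calls.

## Working session

There is one attempt and no reset: what is moved stays moved. The work goes in short steps, Python scripts to look and compute and a shell command to move; the robot and the scene stay as the last step left them, time stands still between calls to the robot, and variables do not carry over. Pictures are saved under pics/ and viewed, at most 12 in all, crops included, and the job is handed in when it is done.

```bash
mkdir -p pics
cat > h.py <<'E'
import numpy as np,cv2
from rig import monitor,vision,ctrl
def cap(n):
    c=vision.capture(n); c['img']=np.array(c['img']); return c
def save(img,f,s=1):
    cv2.imwrite(f,cv2.resize(cv2.cvtColor(img,cv2.COLOR_RGB2BGR),None,fx=s,fy=s,interpolation=cv2.INTER_CUBIC))
def ray(c,px):
    p=np.array(px,float).reshape(-1,1,2)
    u=cv2.undistortPoints(p,np.array(c['camera_matrix'],float),np.array([c['k1'],0,0,0],float)).reshape(-1,2)
    R=np.array(c['R']);t=np.array(c['t'])
    d=np.c_[u,np.ones(len(u))]@R
    return -R.T@t,d
def onz(c,px,z):
    o,d=ray(c,px); return o+d*((z-o[2])/d[:,2])[:,None]
def proj(c,X):
    X=np.atleast_2d(X).astype(float)
    return cv2.projectPoints(X,cv2.Rodrigues(np.array(c['R'],float))[0],np.array(c['t'],float),np.array(c['camera_matrix'],float),np.array([c['k1'],0,0,0.]))[0].reshape(-1,2)
E
python3 - <<'E'
from h import *
import pickle
C={n:cap(n) for n in('scene','top','wrist')}
pickle.dump(C,open('c0.pkl','wb'))
for n in('scene','top'): save(C[n]['img'],f'pics/{n}0.png',1.25); print(n,-np.array(C[n]['R']).T@C[n]['t'],C[n]['k1'],C[n]['camera_matrix'])
o=monitor.get_obs();print(o['eef_pos'],o['ee_rot'],o['grip_width'],ctrl.grip_depth,o['time_s'])
E
```

```text
scene [-0.16825282  0.68690803  0.70393013] -0.030215242480059315 [[445.38711356   0.         319.98465319]
 [  0.         445.38711356 211.10512808]
 [  0.           0.           1.        ]]
top [0.31610085 0.03553514 1.52739573] -0.06417247185363767 [[520.94676616   0.         314.30872343]
 [  0.         520.94676616 193.21674081]
 [  0.           0.           1.        ]]
[ 0.28719832 -0.6103928   0.22177396] [[ 9.04854153e-01  4.25721195e-01 -6.53422184e-04]
 [ 4.25721692e-01 -9.04853298e-01  1.24509844e-03]
 [-6.11864236e-05 -1.40480849e-03 -9.99999011e-01]] 0.08665076085391843 0.0187 0.15
```

View pics/top0.png

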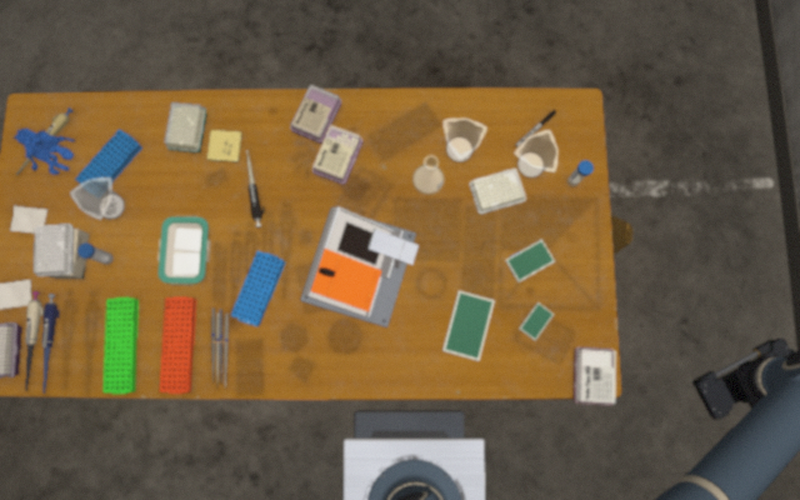

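View pics/scene0.png

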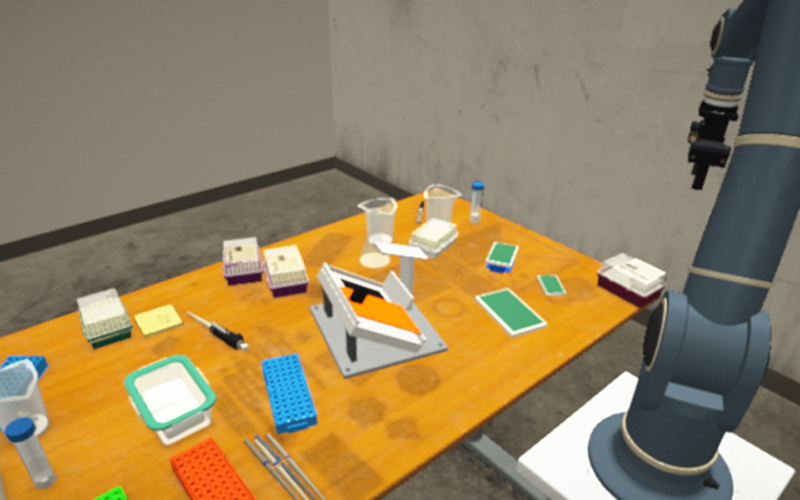

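Top view: three green tiles, at (530,260), (468,325) and (537,320) in the enlarged picture. Only the first shows blue under it in the scene view (500,265). The reader is around (360,265), with the ramp edge near (372,243), the orange cover at (345,282) and the black tab at (327,272). I'll measure these now.

Run:
```python
from h import *
import pickle
C=pickle.load(open('c0.pkl','rb'));T=C['top'];S=C['scene']
def blobs(c,lo,hi,amin=60):
    m=cv2.inRange(cv2.cvtColor(c['img'],cv2.COLOR_RGB2HSV),lo,hi)
    return [k for k in cv2.findContours(m,cv2.RETR_EXTERNAL,cv2.CHAIN_APPROX_NONE)[0] if cv2.contourArea(k)>amin]
for k in blobs(T,(70,90,40),(90,255,200)):
    for z in(0.006,0.032):
        P=onz(T,k.reshape(-1,2),z)[:,:2]
        r=cv2.minAreaRect((P*1000).astype(np.float32)); print('green',k.mean((0,1)).round(),z,np.round(r[0],1),np.round(r[1],1),round(r[2],1))
for k in blobs(S,(70,90,40),(90,255,200)):
    P=onz(S,k.reshape(-1,2),.032)[:,:2]
    r=cv2.minAreaRect((P*1000).astype(np.float32)); print('S green',k.mean((0,1)).round(),np.round(r[0],1),np.round(r[1],1),round(r[2],1))
save(T['img'][155:270,235:350],'pics/reader.png',5)
save(S['img'][170:310,240:370],'pics/readerS.png',4)
save(np.hstack([S['img'][185:255,370:470],T['img'][180:250,390:490]]),'pics/tile.png',4)
```

```text
green [429. 256.] 0.006 [ 417.  -290.8] [30.7 60.9] 53.6
green [429. 256.] 0.032 [ 415.3 -285.2] [30.2 59.8] 53.6
green [375. 260.] 0.006 [ 408.3 -131.4] [ 66.7 125.5] 74.5
green [375. 260.] 0.032 [ 406.7 -128.6] [ 65.5 123.4] 74.5
green [424. 208.] 0.006 [ 560.6 -281. ] [42.8 83.7] 30.3
green [424. 208.] 0.032 [ 556.4 -275.6] [42.1 82.3] 30.3
green [146. 200.] 0.006 [587.1 546.8] [105.6 152. ] 89.6
green [146. 200.] 0.032 [582.5 538.1] [103.8 149.4] 89.6
S green [140. 298.] [624.4 494.3] [145.3  60.8] 28.9
S green [ 89. 272.] [802.4 561.2] [64.6 13.7] 83.7
S green [409. 248.] [ 390.6 -105.4] [ 66.5 122.5] 73.8
S green [441. 227.] [ 395.1 -252.3] [31.6 51.1] 51.3
S green [402. 202.] [ 556.6 -273.1] [45.4 76.3] 29.2
```

View pics/reader.png

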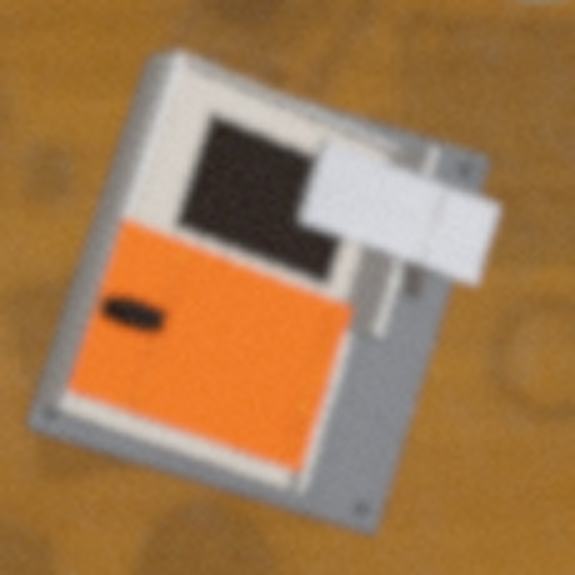

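View pics/readerS.png

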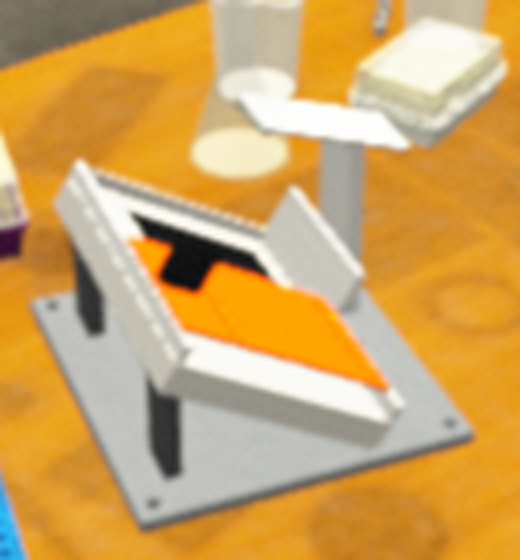

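View pics/tile.png

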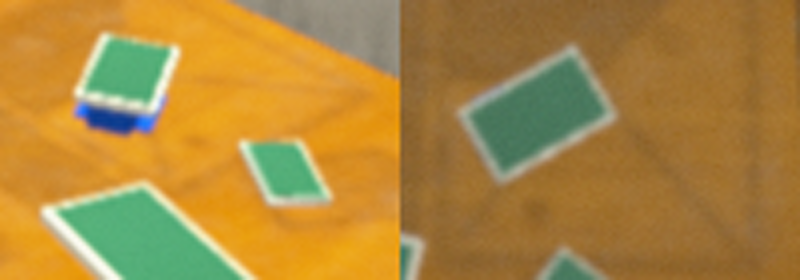

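The three candidates are at top-camera pixels (424,208), (375,260) and (429,256). The green face of (424,208) measures 42 x 82 mm plus a white border, about 60 x 100 mm in all. The crop confirms it sits on the blue rest, so this is the tile meant; the other two (66 x 125 and 30 x 60 mm green) lie on the table. Next is the reader pose.

```bash
cat > m.py <<'E'
from h import *
import pickle
C=pickle.load(open('c0.pkl','rb'));T=C['top'];S=C['scene']
tp=lambda a:np.array(a)/5+[234.6,154.6]
sp=lambda a:np.array(a)/4+[239.6,169.6]
# matched (model xyz mm, px, camera)
A=[([133,163,10],T,tp([30,430])),([-83,163,10],T,tp([375,535])),([-83,-73,10],T,tp([490,150])),
([0,-23,165],T,tp([328,138])),([0,23,165],T,tp([297,220])),
([133,-73,10],S,sp([32,300])),([133,163,10],S,sp([145,526])),([-83,163,10],S,sp([474,436])),
([0,-23,165],S,sp([240,93])),([0,23,165],S,sp([262,133]))]
M=np.array([a[0] for a in A],float);W=np.array([onz(c,p,m[2]/1000)[0] for m,c,p in A])*1000
for nm,i in(('top',range(5)),('scene',range(5,10)),('all',range(10))):
    i=list(i);m=M[i,:2];w=W[i,:2];mc,wc=m.mean(0),w.mean(0)
    a=m-mc;b=w-wc
    th=np.arctan2((a[:,0]*b[:,1]-a[:,1]*b[:,0]).sum(),(a*b).sum())
    R=np.array([[np.cos(th),-np.sin(th)],[np.sin(th),np.cos(th)]]);t=wc-R@mc
    print(nm,np.degrees(th).round(2),t.round(1),(w-(m@R.T+t)).round(1).tolist())
# tab top in top view: reader frame
tabz=.1429
w=onz(T,[tp([133,312])],tabz)[0,:2]*1000; print('tab in reader (top)',R.T@(w-t))
w=onz(S,[sp([192,250])],tabz)[0,:2]*1000; print('tab S',R.T@(w-t))
# tile: outer white corners
for z in(.032,):
  P=onz(T,np.array([[460,112],[575,45],[614,117],[503,182]])/4+[290-.4,180-.4],z)[:,:2]*1000
  print('tile corners',P.round(1).tolist(),P.mean(0),np.linalg.norm(np.diff(P,axis=0),axis=1))
  P=onz(S,np.array([[77,97],[107,35],[178,47],[156,110]])/4+[370-.4,185-.4],z)[:,:2]*1000
  print('S tile corners',P.round(1).tolist(),P.mean(0),np.linalg.norm(np.diff(P,axis=0),axis=1))
E
python3 m.py
```

```text
top 73.58 [583.6  88.7] [[-0.2, -3.1], [-0.3, 2.4], [0.9, 0.8], [-0.0, -1.7], [-0.4, 1.6]]
scene 72.52 [579.9  91.4] [[-1.1, -2.1], [-2.1, -3.4], [1.2, 3.1], [2.9, -2.2], [-0.9, 4.6]]
all 73.19 [582.   90.1] [[0.2, -5.3], [1.5, -0.2], [3.1, -0.4], [1.6, -3.0], [1.1, 0.0], [-2.0, -2.0], [-2.1, -0.7], [-1.2, 6.5], [0.7, -1.2], [-2.9, 6.2]]
tab in reader (top) [72.11316223 91.69509006]
tab S [76.78140466 99.60254782]
tile corners [[557.6, -219.1], [607.0, -305.4], [553.5, -331.6], [506.2, -248.7]] [ 556.09398046 -276.19485283] [99.40030015 59.56805295 95.49357269]
S tile corners [[553.3, -212.4], [602.9, -302.7], [555.1, -331.5], [504.1, -243.9]] [ 553.84135005 -272.62465673] [103.05452712  55.81975558 101.40730869]
```

```bash
python3 -m handwheel '1 0.386 -0.188 0.05 0 0 -94.8; 1 0.386 -0.188 0.05 0 0 -94.8; 1 0.386 -0.188 0.05 0 0 -94.8; 1 0.386 -0.188 0.05 0 0 -94.8; 1 0.386 -0.188 0.05 0 0 -94.8; 1 0.386 -0.188 0.05 0 0 -94.8; 1 0.386 -0.188 0.05 0 0 -94.8; 1 0.386 -0.188 0.05 0 0 -94.8; 1 0.386 -0.188 0.05 0 0 -94.8; 1 0.386 -0.188 0.05 0 0 -94.8' 20
cat > w.py <<'E'
from h import *
c=cap('wrist');o=monitor.get_obs();p=np.array(o['eef_pos'])*1000;R=np.array(o['ee_rot'])
m=cv2.inRange(cv2.cvtColor(c['img'],cv2.COLOR_RGB2HSV),(70,90,40),(90,255,220))
for k in cv2.findContours(m,cv2.RETR_EXTERNAL,cv2.CHAIN_APPROX_NONE)[0]:
    if cv2.contourArea(k)<1500: continue
    P=onz(c,k.reshape(-1,2),.032)[:,:2]*1000
    r=cv2.minAreaRect(P.astype(np.float32)); d=np.r_[np.array(r[0])-p[:2],0]
    print(k.mean((0,1)).round(),np.round(r[0],1),np.round(r[1],1),round(r[2],1),'tool shift',(R.T@d).round(1))
print('y ang',np.degrees(np.arctan2(R[1,1],R[0,1])),p.round(1),o['time_s'],o['q'])
save(c['img'],'pics/w1.png')
E
python3 w.py
```

```text
time_s: 1.4
eef_pos: [0.5564, -0.2763, 0.1721]
ee_rot: [[-0.498, 0.867, -0.001], [0.867, 0.498, 0.001], [0.001, -0.0, -1.0]]
force: [-0.9, -0.2, 0.6]
grip_width: 0.0872
grasp_force: 0.0
[280.  16.] [ 451.5 -167.8] [67.1 32.7] 29.4 tool shift [ 1.465e+02 -3.690e+01  1.000e-01]
y ang 29.818146288244684 [ 556.4 -276.5  172.2] 1.45 [ 43.90027576  27.42861383 -29.31861038  97.37890339  15.20608211
  59.21309891  39.29560924]
```

View pics/w1.png

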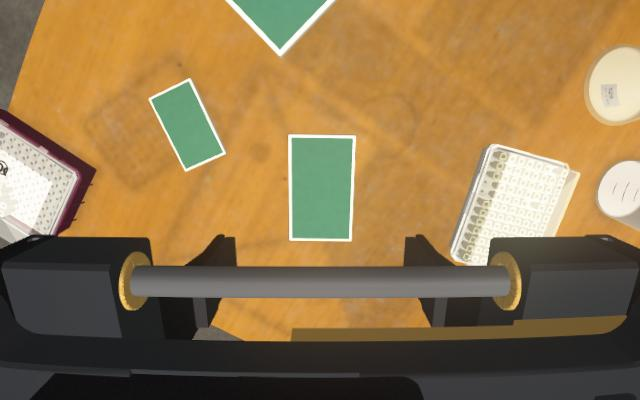

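The wrist view shows the tile with its white rim at corners (289,135), (355,136), (351,241) and (290,240). The small tile is at (188,125) and the tip box at (515,205). I'll cast these corners and fix the mask.

```bash
sed -i 's/(70,90,40),(90,255,220)/(60,80,30),(95,255,255)/' w.py; python3 w.py
python3 - <<'E'
from h import *
c=cap('wrist');o=monitor.get_obs();R=np.array(o['ee_rot'])
P=onz(c,[[289,135],[355,136],[351.5,241],[290,240.5]],.032)*1000
print(P.round(1),P.mean(0),np.linalg.norm(np.diff(P,axis=0),axis=1), (R.T@(P.mean(0)-np.array(o['eef_pos'])*1000)).round(1))
E
```

```text
[321. 185.] [ 555.1 -272.2] [52.3 92.1] 28.8 tool shift [4.5 1.1 0. ]
[187. 125.] [ 423.4 -281.7] [37.5 65.7] 53.2 tool shift [  61.7 -117.9    0. ]
[279.  12.] [ 454.7 -168.3] [75.2 36.7] 29.3 tool shift [144.5 -34.4   0. ]
y ang 29.826787983957242 [ 556.4 -276.6  172.4] 1.5 [ 43.89081297  27.41360721 -29.30320508  97.37283929  15.20765304
  59.21273814  39.30902974]
[[ 505.8 -244.1   32. ]
 [ 556.5 -215.9   32. ]
 [ 605.  -301.6   32. ]
 [ 554.  -330.4   32. ]] [ 555.3387819  -273.01739725   32.        ] [58.01324387 98.4318135  58.57547563] [  3.6   0.9 140.5]
```

```bash
python3 -m handwheel '1 0.003 0.001 0.06 0 0 0.5; 1 0.003 0.001 0.12 0 0 0.5; 1 0.003 0.001 0.162 0 0 0.5; 1 0.003 0.001 0.162 0 0 0.5; 1 0.003 0.001 0.162 0 0 0.5; -0.2 0.003 0.001 0.162 0 0 0.5; -0.2 0.003 0.001 0.162 0 0 0.5; -0.2 0.003 0.001 0.162 0 0 0.5; -0.2 0.003 0.001 0.162 0 0 0.5; -0.2 0.003 0.001 0.162 0 0 0.5' 20
```

```text
time_s: 2.8
eef_pos: [0.5562, -0.2734, 0.0111]
ee_rot: [[-0.492, 0.87, 0.0], [0.87, 0.492, -0.0], [-0.001, 0.0, -1.0]]
force: [-1.5, -0.6, 4.0]
grip_width: 0.0599
grasp_force: 20.0
```

```bash
python3 -m handwheel '-0.2 0 0 -0.04 0 0 0; -0.2 0 0 -0.1 0 0 0; -0.2 0 0 -0.16 0 0 0; -0.2 0.03 0.02 -0.204 0 0 5; -0.2 0.075 0.05 -0.204 0 0 14; -0.2 0.12 0.08 -0.204 0 0 23; -0.2 0.165 0.11 -0.204 0 0 32; -0.2 0.21 0.14 -0.204 0 0 41; -0.2 0.255 0.17 -0.204 0 0 46; -0.2 0.29 0.195 -0.204 0 0 46' 25; python3 -m handwheel '-0.2 0.014 0.025 0 0 0 0; -0.2 0.028 0.003 0 0 0 0; -0.2 0.028 0.003 0 0 0 0'
python3 - <<'E'
from h import *
import pickle
C={n:cap(n) for n in('scene','top','wrist')}
pickle.dump(C,open('c1.pkl','wb'))
a=cv2.resize(C['wrist']['img'],(640,400))
s=cv2.resize(C['scene']['img'][150:310,240:370],None,fx=2.5,fy=2.5,interpolation=cv2.INTER_CUBIC)
t=cv2.resize(C['top']['img'][155:270,235:350],(400,400),interpolation=cv2.INTER_CUBIC)
save(np.hstack([s,t]),'pics/h2.png'); save(a,'pics/w2.png')
E
```

```text
time_s: 4.05
eef_pos: [0.5823, 0.078, 0.2142]
ee_rot: [[0.282, 0.959, -0.001], [0.959, -0.282, 0.0], [0.0, -0.001, -1.0]]
force: [-0.2, -0.8, -0.2]
grip_width: 0.0599
grasp_force: 25.0
time_s: 4.42
eef_pos: [0.5919, 0.1035, 0.2141]
ee_rot: [[0.28, 0.96, -0.002], [0.96, -0.28, 0.001], [0.0, -0.002, -1.0]]
force: [-0.1, 0.2, -1.4]
grip_width: 0.0596
grasp_force: 25.0
```

View pics/h2.png

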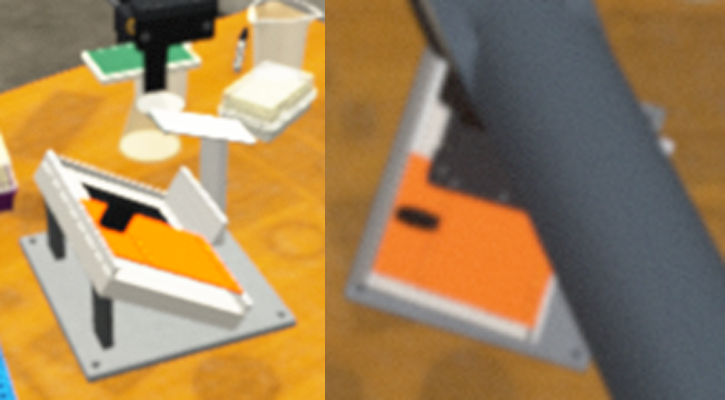

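View pics/w2.png

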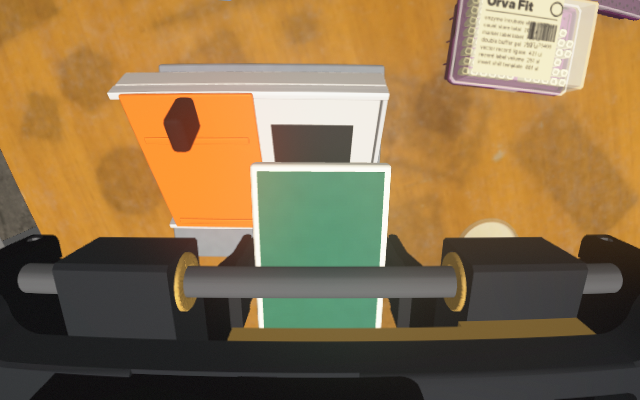

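The scene crop shows the tile held level about 50 mm above and past the ramp edge (edge end near (155,118)). In the wrist view the bed's upper rim (115..387, 68) and the window (272..353, 125) are parallel to the gripper, so yaw is good. The tab is at (182,125). Next I check the position by triangulating, using the held tile to cancel the scene camera's bias.

Run:
```python
from h import *
import pickle
C0=pickle.load(open('c0.pkl','rb'));C1=pickle.load(open('c1.pkl','rb'))
T=C0['top'];S=C0['scene']
tp=lambda a:np.array(a)/5+[234.6,154.6]
sp=lambda a:np.array(a)/4+[239.6,169.6]
def tri(a,b):
    o1,d1=ray(T,[a]);o2,d2=ray(S,[b]);d1=d1[0]/np.linalg.norm(d1);d2=d2[0]/np.linalg.norm(d2)
    s=np.linalg.lstsq(np.c_[d1,-d2],o2-o1,rcond=None)[0]
    p,q=o1+s[0]*d1,o2+s[1]*d2;return (p+q)*500,np.linalg.norm(p-q)*1000
E=[tri(tp([328,138]),sp([240,93])),tri(tp([297,220]),sp([262,133]))]
for e in E: print('edge',e[0].round(1),round(e[1],1))
print('mid',((E[0][0]+E[1][0])/2).round(1),np.linalg.norm(E[0][0]-E[1][0]))
# tile in scene 1: white+green mask, compare with prediction
p=np.array([591.9,103.5,214.1]);R=np.array([[.28,.96,-.002],[.96,-.28,.001],[0,-.002,-1]])
tc=p+R@[0.7,0,-16.9]
W=np.array([tc+R@[a,b,-4] for a,b in((50,30),(50,-30),(-50,-30),(-50,30))])/1000
print('pred scene corners',proj(C1['scene'],W).round(1).tolist())
m=cv2.inRange(cv2.cvtColor(C1['scene']['img'],cv2.COLOR_RGB2HSV),(60,90,40),(95,255,255))
k=max([k for k in cv2.findContours(m[:200],cv2.RETR_EXTERNAL,cv2.CHAIN_APPROX_NONE)[0] if k[:,0,0].min()>260],key=cv2.contourArea)
print('green extents',k.min((0,1)),k.max((0,1)), 'pred tile minus8 ',proj(C1['scene'],np.array([tc+R@[a,b,-4] for a,b in((42,22),(42,-22),(-42,-22),(-42,22))])/1000).round(1).tolist())
# edge seen by scene at z=165
e=onz(S,[sp([240,93]),sp([262,133])],.165)*1000;print('scene edge z165',e.round(1).tolist(),e.mean(0))
e=onz(T,[tp([328,138]),tp([297,220])],.165)*1000;print('top edge z165',e.round(1).tolist(),e.mean(0))
# wrist: tile corners seen (far corners), prediction; and window / rim
w=C1['wrist'];print('wrist pred',proj(w,W).round(1).tolist())
th=np.radians(73.6);Rr=np.array([[np.cos(th),-np.sin(th),0],[np.sin(th),np.cos(th),0],[0,0,1]]);o=np.array([583.5,89,0])
c,s=np.cos(np.radians(32)),np.sin(np.radians(32))
bed=lambda x,y,z:(o+Rr@[28+c*x-s*z,y,62+s*x+c*z])/1000
for nm,b in dict(tab_s8=(75,92,48.5),lowwall=(84,-53,10),lowwall0=(84,-53,0),wend=(84,0,0),wtop=(84,0,12)).items(): print(nm,proj(w,bed(*b)).round(1).tolist(),proj(T,bed(*b)).round(1)[0].tolist())
```

```text
edge [606.1  80.8 163.8] 0.7
edge [562.5  97.6 160.4] 1.6
mid [584.3  89.2 162.1] 46.86999596410424
pred scene corners [[271.4, 170.2], [279.9, 180.8], [319.8, 173.5], [309.8, 163.5]]
green extents [276 167] [298 178] pred tile minus8  [[275.7, 171.0], [282.0, 178.7], [315.3, 172.6], [308.1, 165.3]]
scene edge z165 [[604.7, 82.3, 165.0], [557.1, 102.9, 165.0]] [580.88116604  92.6218764  165.        ]
top edge z165 [[605.6, 80.5, 165.0], [561.1, 96.8, 165.0]] [583.353506    88.64726394 165.        ]
wrist pred [[389.2, 158.1], [246.1, 158.4], [258.7, 357.8], [378.0, 357.6]]
tab_s8 [[179.7, 142.5]] [264.0, 217.4]
lowwall [[384.7, 100.9]] [270.9, 166.6]
lowwall0 [[383.0, 94.1]] [269.3, 166.8]
wend [[313.7, 93.8]] [263.7, 184.6]
wtop [[313.5, 102.0]] [265.5, 184.5]
```

```bash
python3 -m handwheel '-0.2 0 -0.0037 0 0 0 0; -0.2 0 -0.0037 0.025 0 0 0; -0.2 0 -0.0037 0.045 0 0 0; -0.2 0 -0.0037 0.056 0 0 0; -0.2 0 -0.0037 0.056 0 0 0; -0.2 0 -0.0037 0.056 0 0 0'
python3 - <<'E'
from h import *
C=cap('scene');save(C['img'][150:310,240:370],'pics/h3.png',4)
p=np.array(monitor.get_obs()['eef_pos'])*1000;print(p.round(1))
E
```

```text
time_s: 5.32
eef_pos: [0.5908, 0.1024, 0.1594]
ee_rot: [[0.284, 0.959, 0.002], [0.959, -0.284, 0.0], [0.001, 0.001, -1.0]]
force: [0.0, -0.2, -0.3]
grip_width: 0.0595
grasp_force: 25.0
[590.9 102.4 159.5]
```

View pics/h3.png

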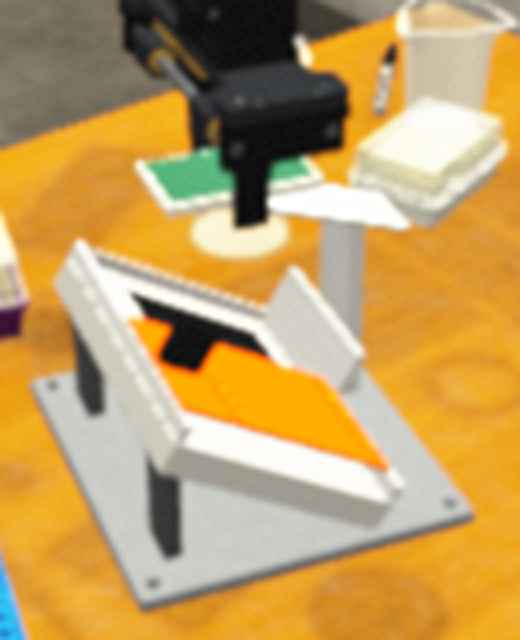

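The scene view shows the tile level just above and past the ramp edge (the tile spans (135..325, 180) and the edge is around (275,205)). I'll trim sideways by 2.5 mm, then release.

```bash
python3 -m handwheel '-0.2 0.001 -0.0025 0 0 0 0; -0.2 0.001 -0.0025 0.001 0 0 0; -0.2 0.001 -0.0025 0.001 0 0 0; -0.2 0.001 -0.0025 0.001 0 0 0' && python3 -m handwheel '1 0 0 0 0 0 0; 1 0 0 0 0 0 0; 1 0 0 0 0 0 0; 1 0 0 0 0 0 0; 1 0 0 0 0 0 0; 1 0 0 0 0 0 0; 1 0 0 0 0 0 0; 1 0 0 0 0 0 0; 1 0 0 0 0 0 0; 1 0 0 0 0 0 0'
python3 - <<'E'
from h import *
C=cap('scene');w=cap('wrist')
save(np.hstack([cv2.resize(C['img'][150:310,240:370],None,fx=2.5,fy=2.5),w['img'][:400,60:440]]),'pics/h4.png')
E
```

```text
time_s: 5.88
eef_pos: [0.5882, 0.1039, 0.1576]
ee_rot: [[0.284, 0.959, 0.0], [0.959, -0.284, -0.0], [-0.0, 0.0, -1.0]]
force: [0.2, 0.2, -1.2]
grip_width: 0.06
grasp_force: 25.0
time_s: 7.12
eef_pos: [0.5881, 0.1039, 0.1576]
ee_rot: [[0.284, 0.959, 0.0], [0.959, -0.284, -0.0], [-0.0, 0.0, -1.0]]
force: [0.3, 0.0, 1.0]
grip_width: 0.0873
grasp_force: 0.0
```

View pics/h4.png

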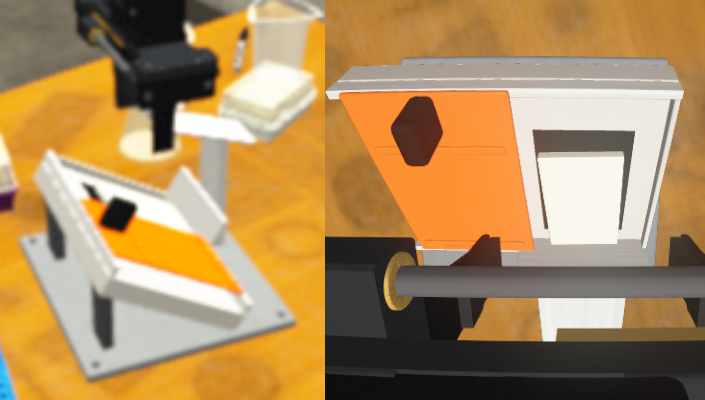

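The tile has turned over and lies white side up, green down, on the bed over the window, at (580,197) in the wrist half. The tab is at (417,130). Now I shut the fingers and go to the +y side of the tab.

```bash
python3 -m handwheel '-1 0 0 -0.05 0 0 0; -1 0.02 -0.04 -0.06 0 0 0; -1 0.04 -0.09 -0.06 0 0 0; -1 0.057 -0.13 -0.06 0 0 0; -1 0.057 -0.13 -0.06 0 0 0; -1 0.057 -0.13 -0.03 0 0 0; -1 0.057 -0.13 0.01 0 0 0; -1 0.057 -0.13 0.029 0 0 0; -1 0.057 -0.13 0.029 0 0 0; -1 0.057 -0.13 0.029 0 0 0' 20
python3 - <<'E'
from h import *
C=cap('scene');w=cap('wrist')
save(np.hstack([cv2.resize(C['img'][150:310,240:370],None,fx=2.5,fy=2.5),w['img'][:400,160:600]]),'pics/h5.png')
E
```

```text
time_s: 8.48
eef_pos: [0.4808, 0.1955, 0.1293]
ee_rot: [[0.285, 0.959, 0.002], [0.959, -0.285, 0.001], [0.001, 0.001, -1.0]]
force: [0.0, 0.6, -0.5]
grip_width: 0.0018
grasp_force: 0.0
```

View pics/h5.png

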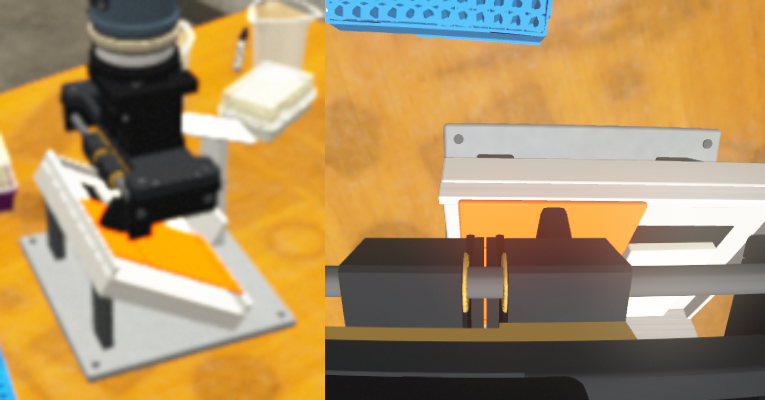

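The shut fingers (485,270) stand to the left, +y, of the tab (552,220), level with it. Pushing.

```bash
python3 -m handwheel '-1 0 0.012 0 0 0 0; -1 0 0.024 0 0 0 0; -1 0 0.036 0 0 0 0; -1 0 0.048 0 0 0 0; -1 0 0.06 0 0 0 0; -1 0 0.07 0 0 0 0; -1 0 0.08 0 0 0 0; -1 0 0.088 0 0 0 0; -1 0 0.094 0 0 0 0; -1 0 0.1 0 0 0 0'; python3 -m handwheel '-1 0 0.003 0 0 0 0; -1 0 0.006 0 0 0 0'
```

```text
time_s: 9.82
eef_pos: [0.5756, 0.1667, 0.1283]
ee_rot: [[0.284, 0.959, -0.001], [0.959, -0.284, -0.001], [-0.001, -0.0, -1.0]]
force: [-2.3, -0.9, 0.2]
grip_width: 0.0004
grasp_force: 1.1
time_s: 10.07
eef_pos: [0.5812, 0.1653, 0.1283]
ee_rot: [[0.284, 0.959, -0.0], [0.959, -0.284, -0.0], [-0.0, -0.0, -1.0]]
force: [-2.3, -1.1, 0.4]
grip_width: 0.0006
grasp_force: 1.0
```

Still sliding at about 2 N. I'll creep on to the stop.

```bash
python3 -m handwheel '-1 0 0.003 0 0 0 0; -1 0 0.006 0 0 0 0'; python3 -m handwheel '-1 0 0.002 0 0 0 0; -1 0 0.004 0 0 0 0';python3 -m handwheel '-1 0 0.002 0 0 0 0; -1 0 0.004 0 0 0 0'
```

```text
time_s: 10.32
eef_pos: [0.5871, 0.1637, 0.1285]
ee_rot: [[0.284, 0.959, -0.0], [0.959, -0.284, -0.0], [-0.0, -0.0, -1.0]]
force: [-3.0, -1.5, -0.4]
grip_width: 0.0005
grasp_force: 1.0
time_s: 10.58
eef_pos: [0.5881, 0.1634, 0.1284]
ee_rot: [[0.283, 0.959, -0.006], [0.959, -0.283, -0.0], [-0.002, -0.006, -1.0]]
force: [-11.4, 0.2, 5.0]
grip_width: 0.0006
grasp_force: 5.4
time_s: 10.82
eef_pos: [0.5882, 0.1634, 0.1284]
ee_rot: [[0.282, 0.959, -0.013], [0.959, -0.282, -0.001], [-0.005, -0.012, -1.0]]
force: [-18.8, 1.1, 11.4]
grip_width: 0.0007
grasp_force: 9.6
```

The cover stopped moving and the force rose, so it is at its stop. Backing off, lifting and looking.

```bash
python3 -m handwheel '-1 0 -0.02 0 0 0 0; -1 0 -0.03 0 0 0 0; -1 0 -0.03 -0.05 0 0 0; -1 0 -0.04 -0.11 0 0 0; -1 -0.03 -0.07 -0.15 0 0 0; -1 -0.06 -0.1 -0.15 0 0 0; -1 -0.08 -0.13 -0.15 0 0 0; -1 -0.08 -0.13 -0.15 0 0 0; -1 -0.08 -0.13 -0.15 0 0 0'
python3 - <<'E'
from h import *
C=cap('scene');w=cap('wrist')
save(np.hstack([cv2.resize(C['img'][150:310,240:370],None,fx=2.5,fy=2.5),w['img'][:400,200:640]]),'pics/h6.png')
E
```

```text
time_s: 11.95
eef_pos: [0.4487, 0.1219, 0.2792]
ee_rot: [[0.284, 0.959, 0.003], [0.959, -0.284, 0.001], [0.001, 0.002, -1.0]]
force: [0.5, -0.1, -0.9]
grip_width: 0.0006
grasp_force: 0.0
```

View pics/h6.png

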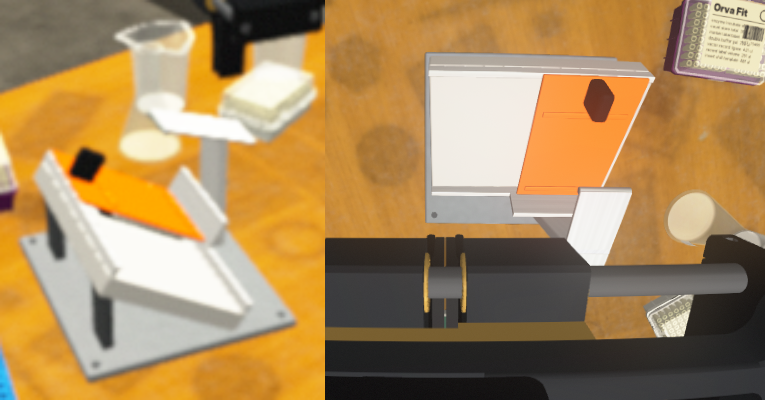

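The cover now lies fully over the window, from (545,75) to (648,80), against the far wall. The tile is underneath, the bystanders look undisturbed and the arm is clear.

```bash
python3 -c "
from rig import ctrl
print(ctrl.finish_job())"
```

```text
the job is handed in; nothing more can be done
None
```

The tile tipped over the ramp edge, turned over and came to lie green side down on the bed; the cover was pushed shut to its stop and the job was handed in at about 12 s, with no verdict returned.

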